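Hang the slide staining rack on the drain hook by its swing bail

TASK

The staining rack full of wet slides has to drip off: with the rack standing where it is, swing its folded wire bail up until it leans on its stop just past upright, then lift the rack by the raised eye of the bail and hang the eye in the seat of the drain stand's hook. The hook's height is set differently each time, so lower the rack slowly by feel until the hook carries it, without jolting or pressing on the hook, and let go so that it hangs still and level; keep the rack from tipping, and leave the things standing round about where they are.

Things in the scene. Friction and masses are not known exactly. Their poses are not given: they have to be found in the camera images.
- slide_rack: Loose stainless staining rack holding ten glass slides: 102 mm long (x), 86 wide (y), slides' tops 36 mm up, ears at the middle of its long sides up to 56 mm; 100 mm wide over the bail; about 0.44 kg with bail (varies by a quarter). Origin: centre of its underside, z up. The bail folds along its -x, towards the robot's left (rack yaw -1.75 to -1.25 rad).
- bail (a joint): Swing bail's angle, rad. 0: folded level along the rack's -x, on its lower stop (starts 0 to 0.15); 1.57 upright; 1.75: leans on its upper stop, just past upright, and stays there by its weight. Moves easily; falls back if let go before upright. Bent from 5 mm round steel wire: two side arms, a crossbar, and in its middle a raised eye.
- bail_pivot (a point): Middle of the bail's pivot axis, which runs along the rack's y: 48 mm above the rack's origin. The bail's side arms start here at y = -47.5 and +47.5 mm.
- bail_bar (a point): Middle of the crossbar's line, 60 mm from the pivot axis. The 5 mm wire runs along it from 38 to 12.5 mm on either side; between them it is bent outward into the eye: two straight parallel legs (30 mm over their outsides, 20 mm clear inside) going 25 mm farther from the pivot, joined by a peaked arch. The legs can be pinched from outside, along the rack's y.
- bail_eye (a point): Peak of the eye's arch, centre of the wire, 95 mm from the pivot axis and 35 mm beyond the crossbar. 48 mm above the worktop with the bail folded, about 143 mm with it up and the rack standing. The wire's underside there (2.5 mm lower) sits in the hook.
- drain_stand: Fixed stainless drain stand; origin on the worktop straight under the middle of the hook's seat, z up. Drip tray 130 mm wide, 14 high, x = -70 to +105 mm in its frame; post 12 mm thick at x = +85 mm, 260 mm high. From a 23 mm collar on the post a level round arm, 7 mm thick, runs along the stand's -x (to the robot, up to 0.3 rad either side) to the hook.
- hook_plan (a point): A point on the worktop under the hook's seat (its height tells nothing). Hook: level seat, x = -7 to +8 mm of here, then the tip bent up, at x = -19 mm, 24 mm higher than the seat; on the post's side the arm rises to 13 mm over the seat. The collar's height differs each time and is not measured: seat top 185 to 235 mm above the worktop. Rigid; must never bear over 15 N.
- mixer (a point): Foot of the fixed vortex mixer that stands behind, between the two working places (rack and stand may be left and right or the other way round); about 120 mm wide, 210 long (x), up to 190 mm high. Carry the rack past it on the robot's side.
- bench_timer: Flat bench timer, 62 x 68 x 22 mm, lying loose near the front, between the two working places; origin at the centre of its underside. Leave it.
- specimen_cup: White lidded specimen cup, 66 mm diameter, 70 mm high, standing loose at the right; origin at the centre of its underside. Leave it.
- slide_carton: Carton of slides, 92 x 130 x 58 mm, standing loose at the right behind; origin at the centre of its underside. Leave it.

How it is judged:
On the way, in this order (a step that is already met when the one before it is completed fails the run):
1. the bail is up on its stop (joint above 1.5 rad), the rack still standing level on the worktop within 30 mm of where it was found (value of joint bail above 1.5 rad and distance of slide_rack from where it was at the start of the episode below 0.03 m and angle between slide_rack's own z axis and vertical below 0.1 rad), for 0.2 s.
2. the hook bears the rack (more than 2.5 N), the bail's eye in the hook's seat (contact force between slide_rack and drain_stand above 2.5 N and height (world z) of slide_rack above 0.03 m and horizontal distance between bail_eye and drain_stand below 0.012 m), for 0.2 s.
At the end, for the whole second after the job is handed in: The rack hangs free by its bail: eye's top within 12 mm (from above) of the middle of the hook's seat, 180 to 245 mm above the worktop; rack's underside over 30 mm up, more than 2.5 N on the hook, tilt under 0.2 rad, slower than 50 mm/s, let go (all of step 2 and height (world z) of bail_eye between 0.18 and 0.245 m and angle between slide_rack's own z axis and vertical below 0.2 rad and linear speed of slide_rack below 0.05 m/s and contact force between the fingers and slide_rack below 0.1 N); the robot touches nothing.
It fails at once if the hook is jolted or pressed: more than 15 N between the rack (bail included) and the drain stand (contact force between slide_rack and drain_stand above 15 N).
It fails at once if the robot pushes on the drain stand with more than 15 N (contact force between any of the fingers, the arm and drain_stand above 15 N).
It fails at once if the rack tips by more than 0.5 rad, so that slides would fall out (angle between slide_rack's own z axis and vertical above 0.5 rad).
It fails at once if the timer, the cup or the carton is moved by more than 20 mm (distance of any of bench_timer, specimen_cup, slide_carton from where it was at the start of the episode above 0.02 m).
It also fails if it takes over 72 s, if anything falls off the work surface, if the arm or the gripper's body presses on something with over 40 N, if the wrist force passes 120 N, or if a joint passes its speed limit or range.

ROBOT

A 7-joint arm with a two-finger parallel gripper is mounted at the origin on a cart in front of the work surface, level with it; the furniture and walls round the work are solid. World frame = base frame: x ahead of the robot, y to its left, z up, the work surface at z = 0. Lengths are in m, angles in rad, forces in N, time in s.
With the tool pointing down it reaches from about 0.425 to 0.925 m from the base axis. Payload 6.8 kg.
Tool frame: the origin (TCP) lies on the centre line of the jaws, within the pads' length; the fingertips stand 11 mm ahead of it and the grasp point (between the pads) lies 8 mm behind it; z points along the fingers, y is the direction in which the jaws open and shut (so a half turn about z gives the same grasp; the last joint's range is limited). The gripper opens to 85 mm and grips with 20 to 120 N. Pads are 22 mm wide; open, the fingers measure 114 mm over their backs; the gripper's body (76 mm by 85 mm) begins 54 mm behind the grasp point. The pads swing forward as they close: fully open they stand 13 mm farther back than shut.
Start: joints at [-1.303, 0.477, 0.022, 1.555, -0.011, 1.109, -0.083], TCP at [0.248, 0.628, 0.242] pointing down, gripper open.
Joint ranges: [-2.96, 2.96], [-0.34, 2.1], [-1.41, 1.46], [0.24, 2.44], [-1.37, 4.51], [0.17, 1.92], [-2.96, 2.96]. Speed limits (rad/s): [2.39, 2.39, 3.14, 3.14, 3.14, 3.14, 3.14].

INTERFACE

Orientations are given as a rotation vector (axis times angle).
In Python, from bench import r gives the robot as it stands.
- The arm moves only by the tool send_rows, never from a script. Its argument "deltas" is a list of rows, each a list of 7 numbers: the opening, from 0 (shut) to 1 (fully open), then the shift along the tool's x, y, z as a fraction of full scale, then the turn, a rotation vector about the tool's x, y, z as a fraction of full scale. In form: [[hand, x, y, z, ax, ay, az], ...]. A call has 1 to 20 rows; each row is the pose to reach, as a shift and turn from the pose commanded when the call began, along the tool's axes at that moment, turning the shorter way round; what a row does not reach only later rows make up. Full scale, the value 1, is 150 mm for a shift and 180 degrees for a turn. A row lasts 1/12 s, in which the tool goes at most 41.7 mm and 7.16 degrees, less where a joint would pass 70% of its speed; a pose out of reach is approached as far as the arm can. A call with a number of a shift or a turn outside -1 to 1 is refused whole. A call with a gripper value outside its range is refused whole. The fingers move at their own pace and stop on an object; "squeeze" is the grip in N (left out, the last holds). Time passes only in rows, so rows that repeat a pose let the fingers close. It gives the time, the measured TCP pose, the force and the opening at its end, in the units of the state.
- r.get_obs(): the state, without advancing time (a new reading comes with each control period).
- r.grab_frame(name): name is "scene" or "top" or "wrist"; returns a dict with "pixels" (480x640x3 uint8, red, green, blue), "camera_matrix" (3x3 intrinsics, pixels), "rvec" (rotation vector, rad) and "tvec" (3), from world to camera coordinates, as OpenCV has them. Camera axes: x right, y down, z forward; pixel columns grow to the right and rows downward; lengths in m; the calibration is good to about 2 mm. A picture is of the moment at which its call begins. There is no depth.
- r.hand_in(): hands the job in, once; it reports no verdict.
The state is a dict: "clock": time; "joints": joint angles; "qvel": joint speeds; "tau": joint torques, N m; "tcp_pos": TCP position; "orientation": TCP orientation; "contact_force": force on the tool from outside, world axes, zero at the start; "moment": the same for the moment, N m; "grip_width": finger opening in m.
Only numpy, scipy, OpenCV 4.12 (cv2) and the standard library are available. Lean on these libraries where they do the work, as an engineer would, in place of code of your own. Each camera call takes 0.05 s, during which the arm holds its last target. There are 200 camera calls.

## Working session

There is one attempt and no reset: what is moved stays moved. The work goes in short steps, Python scripts to look and compute and a tool call to move; the robot and the scene stay as the last step left them, time stands still between calls to the robot, and variables do not carry over. Pictures are saved under pics/ and viewed, about 8 in all and at most 12, crops included, and the job is handed in when it is done.

Besides the shell and the picture viewer there is one more tool, called after "Request:" in YAML: its name, and indented under it one key for each argument. send_rows: Moves the arm, as the interface text tells. Shift numbers are shares of 150 mm and turn numbers shares of 180 degrees, none past 1 either way. Its arguments: {"type":"object","properties":{"deltas":{"type":"array","items":{"type":"array","items":{"type":"number"}}},"squeeze":{"type":"number"}},"required":["deltas"]}

```bash
ls; mkdir -p pics; cat > h.py <<'E'
import numpy as np, cv2
from bench import r
from scipy.spatial.transform import Rotation as R
def grab(n,f):
    d=r.grab_frame(n); cv2.imwrite('pics/'+f,d['pixels'][:,:,::-1]); np.savez('pics/'+f[:-4],K=d['camera_matrix'],rv=np.array(d['rvec']),t=np.array(d['tvec']),px=d['pixels']); return d
def load(f):
    z=np.load('pics/'+f+'.npz'); return z
def ray(z,u,v):
    Rm=cv2.Rodrigues(z['rv'].astype(float))[0]; c=-Rm.T@z['t'].ravel()
    d=Rm.T@np.linalg.inv(z['K'])@np.array([u,v,1.]); return c,d/np.linalg.norm(d)
def onz(z,u,v,h):
    c,d=ray(z,u,v); return c+d*(h-c[2])/d[2]
def tri(z1,p1,z2,p2):
    c1,d1=ray(z1,*p1); c2,d2=ray(z2,*p2)
    s=np.linalg.lstsq(np.c_[d1,-d2],c2-c1,rcond=None)[0]
    a,b=c1+s[0]*d1,c2+s[1]*d2; return (a+b)/2,np.linalg.norm(a-b)
def proj(z,P):
    return cv2.projectPoints(np.atleast_2d(np.array(P,float)),z['rv'].astype(float),z['t'].astype(float),z['K'],None)[0].reshape(-1,2)
def st():
    o=r.get_obs(); print({k:np.round(o[k],4).tolist() for k in('clock','joints','tcp_pos','orientation','contact_force','grip_width')}); print(R.from_rotvec(o['orientation']).as_matrix().round(3)); return o
E
python3 - <<'E'
from h import *
for n in('top','scene'):
    grab(n,n+'1.png'); z=load(n+'1'); print(n,ray(z,320,240))
st()
E
```

```text
pics
top (array([ 0.3913179 , -0.0654308 ,  1.50942241]), array([ 0.10767799,  0.01387801, -0.99408896]))
scene (array([-0.4199956 , -0.69078995,  0.82252037]), array([ 0.70386665,  0.47362979, -0.52938319]))
{'clock': 0.1, 'joints': [-1.3031, 0.4777, 0.0224, 1.5563, -0.0115, 1.1093, -0.0831], 'tcp_pos': [0.2475, 0.6274, 0.2414], 'orientation': [-0.5867, -3.0861, 0.0026], 'contact_force': [0.2774, 0.2691, -0.2574], 'grip_width': 0.0851}
[[-0.93   0.367 -0.001]
 [ 0.367  0.93  -0.002]
 [-0.    -0.002 -1.   ]]
```

View pics/top1.png

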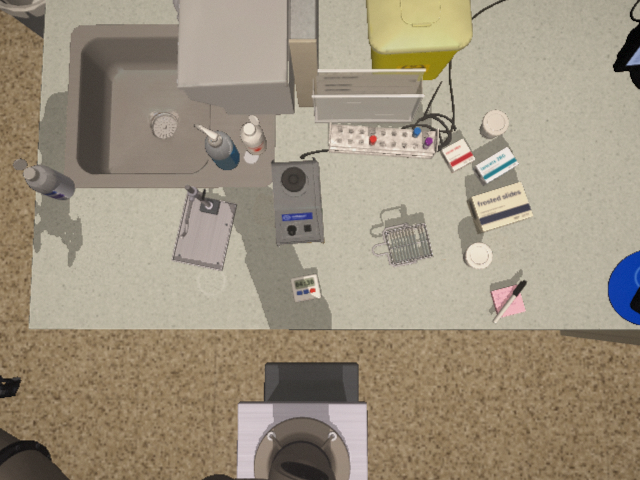

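View pics/scene1.png

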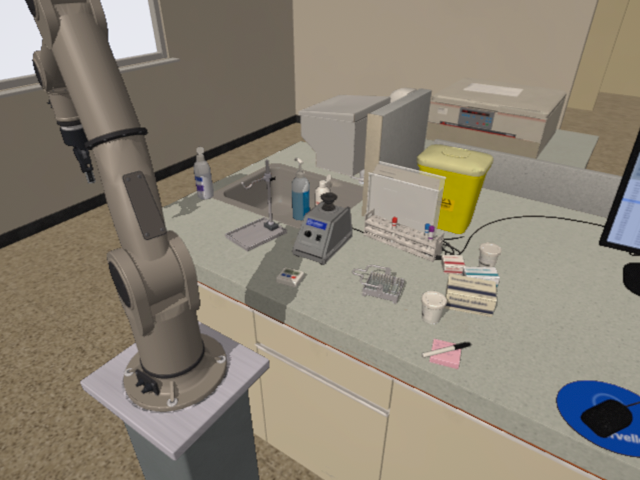

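The top view shows the rack at about (408,243) with its bail to the left, and the stand tray at about (205,230). The mixer is at (298,203) and the timer at (306,287). I'll zoom in for detail.

```bash
python3 - <<'E'
from h import *
t=load('top1')['px'];s=load('scene1')['px']
a=cv2.resize(t[195:275,360:440],(400,400),interpolation=cv2.INTER_CUBIC)
b=cv2.resize(t[180:280,165:265],(400,400),interpolation=cv2.INTER_CUBIC)
cv2.imwrite('pics/c1.png',np.hstack([a,b])[:,:,::-1])
z=load('top1')
for p in [(408,243),(205,230),(298,203),(306,287),(479,256)]: print(p,onz(z,*p,0).round(3))
E
```

```text
(408, 243) [ 0.547 -0.267  0.   ]
(205, 230) [0.581 0.249 0.   ]
(298, 203) [0.65  0.012 0.   ]
(306, 287) [ 0.436 -0.009  0.   ]
(479, 256) [ 0.514 -0.445  0.   ]
```

View pics/c1.png

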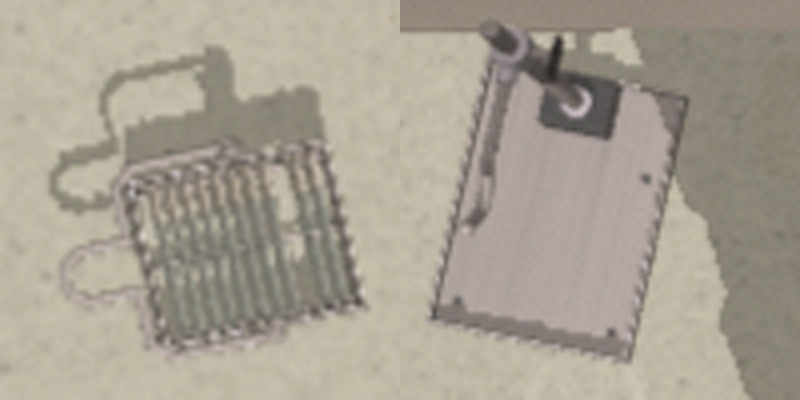

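The crop shows the bail eye peak at about (373,249.5), with pivots at about (407,225) and (416,261). The stand's tray corners, post and hook tip at (182.5,236) are all visible. Now I'll compute positions.

```bash
python3 - <<'E'
from h import *
z=load('top1')
L=lambda u,v:(360+u/5-.4,195+v/5-.4)
S=lambda u,v:(165+(u-400)/4-.4,180+v/4-.4)
for n,p,h in [('eye',L(65,272),.05),('bar1',L(125,190),.05),('bar2',L(150,345),.05),('piv1',L(235,150),.05),('piv2',L(280,330),.05)]:
    print(n,onz(z,*p,h).round(4))
t=[onz(z,*S(*p),.014) for p in [(490,60),(686,95),(630,360),(432,318)]]
print(np.round(t,4))
a=(t[1]+t[0])/2-(t[2]+t[3])/2; print('yaw',np.arctan2(a[1],a[0]),np.linalg.norm(a),np.linalg.norm(t[2]-t[3]))
y=np.arctan2(a[1],a[0]);f=(t[2]+t[3])/2; o=f+.07*np.array([np.cos(y),np.sin(y),0]);print('origin',o)
pb=onz(z,*S(575,103),.018);print('post base',pb); print('post top',onz(z,*S(492,30),.26))
print('from post',pb-.085*np.array([np.cos(y),np.sin(y),0]))
for h in(.2,.22,.24,.26): print('tip',h,onz(z,*S(472,222),h).round(4))
s=load('scene1')['px']
cv2.imwrite('pics/c2.png',np.hstack([cv2.resize(s[155:255,220:320],(400,400),interpolation=cv2.INTER_CUBIC),cv2.resize(s[240:320,340:420],(400,400),interpolation=cv2.INTER_CUBIC)])[:,:,::-1])
E
```

```text
eye [ 0.5272 -0.1736  0.05  ]
bar1 [ 0.5676 -0.2033  0.05  ]
bar2 [ 0.4915 -0.2147  0.05  ]
piv1 [ 0.5873 -0.2574  0.05  ]
piv2 [ 0.4988 -0.278   0.05  ]
[[0.6695 0.2935 0.014 ]
 [0.6468 0.1682 0.014 ]
 [0.4788 0.2007 0.014 ]
 [0.5052 0.3259 0.014 ]]
yaw -0.19275422027657563 0.16933664876474586 0.12801840736210424
origin [0.56068341 0.2498919  0.014     ]
post base [0.64112327 0.23788347 0.018     ]
post top [0.63994523 0.23378591 0.26      ]
from post [0.55769744 0.25416631 0.018     ]
tip 0.2 [0.5442 0.2565 0.2   ]
tip 0.22 [0.5418 0.2516 0.22  ]
tip 0.24 [0.5395 0.2467 0.24  ]
tip 0.26 [0.5372 0.2418 0.26  ]
```

View pics/c2.png

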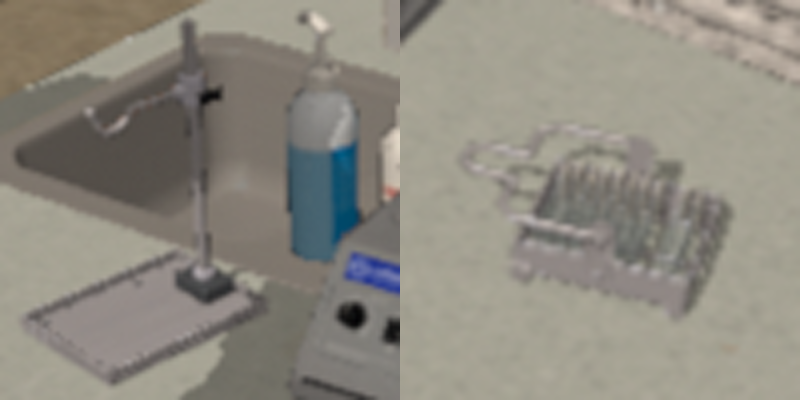

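```bash
cat >> h.py <<'E'
def ori(yy,tilt=0.):
    "tool y at world angle yy (deg), tool pointing down; tilt: finger tips swing towards rack +x (deg about tool y)"
    y=np.array([np.cos(np.radians(yy)),np.sin(np.radians(yy)),0]);z=np.array([0,0,-1.]);x=np.cross(y,z)
    return R.from_rotvec(y*np.radians(tilt))*R.from_matrix(np.c_[x,y,z])
def rows(targets,base=None):
    o=r.get_obs(); p0=np.array(o['tcp_pos']);R0=R.from_rotvec(o['orientation'])
    if base: p0,R0=base
    for p,Rt in targets:
        d=R0.inv().apply(np.array(p)-p0)/.15; w=(R0.inv()*Rt).as_rotvec()/np.pi
        print(np.round(np.r_[d,w],3).tolist())
E
python3 - <<'E'
from h import *
a,b=load('top1'),load('scene1')
print(tri(a,(182.6,235.1),b,(241.6,182.6)))
print(tri(a,(372.6,249),b,(352.6,271)))
rows([((.40,.26,.30),ori(40)),((.46,.0,.30),ori(20)),((.52,-.16,.28),ori(10))])
E
```

```text
(array([0.54051695, 0.25607626, 0.21238508]), np.float64(0.006739954986358311))
(array([ 0.52666513, -0.17243053,  0.04438165]), np.float64(0.003879581305706464))
[-1.844, -1.906, -0.387, -0.001, 0.0, 0.158]
[-2.853, -3.372, -0.385, -0.0, 0.0, 0.269]
[-3.616, -4.217, -0.25, -0.0, 0.0, 0.325]
```

Request:
send_rows:
  deltas:
    - [1,-0.18,-0.19,-0.2,0,0,0]
    - [1,-0.38,-0.38,-0.39,0,0,0]
    - [1,-0.56,-0.57,-0.39,0,0,0]
    - [1,-0.74,-0.76,-0.39,0,0,0]
    - [1,-0.92,-0.95,-0.39,0,0,0]
    - [1,-0.92,-0.95,-0.39,0,0,0]

```text
clock: 0.6
tcp_pos: [0.3281, 0.4373, 0.301]
orientation: [0.6, 3.082, -0.004]
contact_force: [-0.5, -0.8, 0.2]
grip_width: 0.0852
```

Request:
send_rows:
  deltas:
    - [0.5,-0.18,-0.19,0,0,0,0]
    - [0,-0.38,-0.38,0,0,0,0]
    - [0,-0.56,-0.57,0,0,0,0]
    - [0,-0.74,-0.76,0,0,0,0]
    - [0,-0.92,-0.95,0,0,0,0]

```text
clock: 1.02
tcp_pos: [0.4, 0.2596, 0.3006]
orientation: [-0.587, -3.086, 0.0]
contact_force: [1.6, -0.1, -0.9]
grip_width: 0.0254
```

Request:
send_rows:
  deltas:
    - [0,-0.18,-0.19,0,0,0,0.04]
    - [0,-0.38,-0.38,0,0,0,0.08]
    - [0,-0.56,-0.6,0,0,0,0.12]
    - [0,-0.74,-0.8,0,0,0,0.16]
    - [0,-0.92,-1,0,0,0,0.2]
    - [0,-0.92,-1,0,0,0,0.24]
    - [0,-0.92,-1,0,0,0,0.28]
    - [0,-0.92,-1,0,0,0,0.32]
    - [0,-0.92,-1,0,0,0,0.325]

```text
clock: 1.77
tcp_pos: [0.473, 0.0711, 0.3005]
orientation: [-2.026, -2.4, 0.001]
contact_force: [-0.1, 0.1, -0.0]
grip_width: -0.0001
```

```bash
python3 - <<'E'
from h import *
st()
rows([((.52,-.15,.28),ori(10)),((.50,-.12,.28),ori(10))])
E
```

```text
{'clock': 1.7667, 'joints': [-0.691, 0.0832, 0.4435, 1.9602, -0.0398, 1.1072, -0.0626], 'tcp_pos': [0.473, 0.0711, 0.3005], 'orientation': [-2.0264, -2.4002, 0.0009], 'contact_force': [-0.1354, 0.0858, -0.0362], 'grip_width': -0.0001}
[[-0.168  0.986 -0.001]
 [ 0.986  0.168 -0.   ]
 [-0.    -0.001 -1.   ]]
[-1.506, 0.062, 0.137, -0.0, 0.0, -0.002]
[-1.286, -0.036, 0.137, -0.0, 0.0, -0.002]
```

Request:
send_rows:
  deltas:
    - [0,-0.25,0,0,0,0,0]
    - [0,-0.5,0,0,0,0,0]
    - [0,-0.75,0.02,0,0,0,0]
    - [0,-1,0.03,0,0,0,0]
    - [0,-1,0.03,0,0,0,0]

```text
clock: 2.18
tcp_pos: [0.5038, -0.0834, 0.3012]
orientation: [2.026, 2.397, -0.003]
contact_force: [-0.5, -0.4, 0.3]
grip_width: -0.0002
```

```bash
python3 - <<'E'
from h import *
st(); grab('wrist','w1.png'); z=load('w1'); print(ray(z,320,240),proj(z,[[.527,-.174,.048],[.543,-.268,.048]]))
E
```

```text
{'clock': 2.1833, 'joints': [-0.4765, 0.1519, 0.5857, 1.9015, -0.0896, 1.1131, 0.3109], 'tcp_pos': [0.5038, -0.0834, 0.3012], 'orientation': [2.0256, 2.397, -0.0029], 'contact_force': [-0.5407, -0.4069, 0.2754], 'grip_width': -0.0002}
[[-0.167  0.986  0.001]
 [ 0.986  0.167 -0.004]
 [-0.004  0.001 -1.   ]]
(array([ 0.49258592, -0.0178783 ,  0.4325769 ]), array([ 0.04942064, -0.27092255, -0.96133167])) [[326.0578246  284.80611427]
 [325.72318004 363.46581265]]
```

View pics/w1.png

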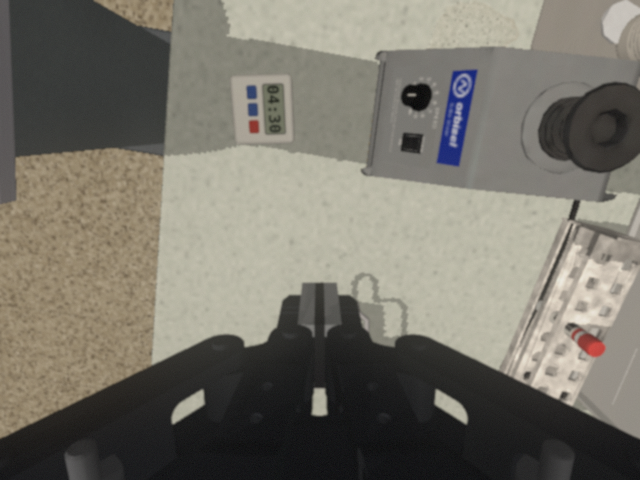

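Wrist view: the mixer and timer are clear. The gripper hides the rack, and the closed fingertips at (320,285) look only about 12 mm wide. I'll lift the bail by pushing its arch from below with the shut fingers, so first I plan that path.

```bash
cat >> h.py <<'E'
piv=np.array([.543,-.2677,.048]); d=np.array([-.170,.985,0]); up=np.array([0,0,1.])
def push(th,ph,off=0,dz=0):
    th,ph=np.radians([th,ph]); P=np.array([-.095*np.cos(th),.095*np.sin(th)])
    n=np.array([np.cos(ph),np.sin(ph)]);f=np.array([np.sin(ph),-np.cos(ph)])
    q=P-.0135*n+.003*f
    return piv-d*(q[0]-off)+up*(q[1]+dz), ori(9.8,-np.degrees(ph))
E
python3 - <<'E'
from h import *
T=[push(0,35,.035,.1),push(0,35,.035),push(0,35,.0)]
for p,_ in T: print(p.round(3))
rows(T)
print()
rows([push(t,ph) for t,ph in [(0,35),(10,33),(20,30),(30,26),(40,22),(50,18),(60,14),(70,10),(80,6),(88,3),(95,0),(98,0)]],base=push(0,35))
E
```

```text
[ 0.519 -0.13   0.138]
[ 0.519 -0.13   0.038]
[ 0.525 -0.165  0.038]
[-0.35, 0.047, 1.087, -0.0, -0.194, -0.0]
[-0.348, 0.047, 1.754, -0.0, -0.194, -0.0]
[-0.582, 0.047, 1.755, -0.0, -0.194, -0.0]

[0.0, 0.0, 0.0, 0.0, 0.0, 0.0]
[-0.07, -0.0, -0.088, 0.0, 0.011, -0.0]
[-0.154, -0.0, -0.163, 0.0, 0.028, -0.0]
[-0.249, -0.0, -0.225, 0.0, 0.05, -0.0]
[-0.353, -0.0, -0.269, 0.0, 0.072, -0.0]
[-0.462, -0.0, -0.295, -0.0, 0.094, -0.0]
[-0.573, -0.0, -0.301, -0.0, 0.117, -0.0]
[-0.683, -0.0, -0.288, -0.0, 0.139, -0.0]
[-0.788, -0.0, -0.257, -0.0, 0.161, -0.0]
[-0.867, -0.0, -0.219, 0.0, 0.178, -0.0]
[-0.93, -0.0, -0.177, -0.0, 0.194, -0.0]
[-0.955, -0.0, -0.155, -0.0, 0.194, -0.0]
```

Request:
send_rows:
  deltas:
    - [0,-0.08,0.01,0.2,0,-0.04,0]
    - [0,-0.16,0.02,0.4,0,-0.08,0]
    - [0,-0.25,0.04,0.6,0,-0.12,0]
    - [0,-0.35,0.047,0.8,0,-0.16,0]
    - [0,-0.35,0.047,1,0,-0.194,0]
    - [0,-0.35,0.047,1,0,-0.194,0]

```text
clock: 2.73
tcp_pos: [0.5159, -0.1209, 0.142]
orientation: [1.668, 2.025, -0.554]
contact_force: [-1.7, 1.3, -2.2]
grip_width: 0.0001
```

```bash
python3 - <<'E'
from h import *
st(); rows([push(0,35,.035),push(0,35)])
E
```

```text
{'clock': 2.7333, 'joints': [-0.7913, 0.4935, 0.6838, 2.1548, 0.5237, 0.666, -0.4026], 'tcp_pos': [0.5159, -0.1209, 0.142], 'orientation': [1.6683, 2.0246, -0.5537], 'contact_force': [-1.7159, 1.3189, -2.1831], 'grip_width': 0.0001}
[[-0.162  0.983  0.092]
 [ 0.799  0.185 -0.572]
 [-0.579 -0.019 -0.815]]
[0.348, 0.024, 0.605, -0.002, 0.002, 0.007]
[0.158, 0.02, 0.74, -0.002, 0.002, 0.007]
```

Request:
send_rows:
  deltas:
    - [0,0,0,0,0,0,0]
    - [0,0,0,0,0,0,0]

```text
clock: 2.9
tcp_pos: [0.5204, -0.1261, 0.1525]
orientation: [1.688, 2.012, -0.528]
contact_force: [0.4, -1.0, 0.8]
grip_width: 0.0003
```

```bash
python3 - <<'E'
from h import *
st(); rows([push(0,35,.035),push(0,35)])
E
```

```text
{'clock': 2.9, 'joints': [-0.7811, 0.4692, 0.6912, 2.1462, 0.5193, 0.6722, -0.3912], 'tcp_pos': [0.5204, -0.1261, 0.1525], 'orientation': [1.6884, 2.0121, -0.5276], 'contact_force': [0.4404, -1.0319, 0.7987], 'grip_width': 0.0003}
[[-0.142  0.985  0.1  ]
 [ 0.809  0.174 -0.561]
 [-0.57   0.001 -0.821]]
[0.414, -0.013, 0.644, 0.001, -0.001, 0.001]
[0.222, -0.014, 0.777, 0.001, -0.001, 0.001]
```

Request:
send_rows:
  deltas:
    - [0,0.1,0,0.16,0,0,0]
    - [0,0.2,0,0.32,0,0,0]
    - [0,0.31,0,0.48,0,0,0]
    - [0,0.41,0,0.64,0,0,0]
    - [0,0.41,0,0.64,0,0,0]
    - [0,0.36,0,0.68,0,0,0]
    - [0,0.3,0,0.72,0,0,0]
    - [0,0.26,0,0.75,0,0,0]
    - [0,0.22,0,0.777,0,0,0]
    - [0,0.22,0,0.777,0,0,0]
    - [0,0.22,0,0.777,0,0,0]

```text
clock: 3.82
tcp_pos: [0.5267, -0.1659, 0.0372]
orientation: [1.69, 2.008, -0.53]
contact_force: [-0.4, 0.6, 0.5]
grip_width: 0.0002
```

```bash
python3 - <<'E'
from h import *
st(); print(push(0,35)[0]); grab('scene','s2.png'); p=load('s2')['px']; grab('wrist','w2.png'); w=load('w2')['px']
cv2.imwrite('pics/v2.png',np.hstack([cv2.resize(p[220:320,320:420],(400,400),interpolation=cv2.INTER_CUBIC),cv2.resize(w,(400,300))[:, :].copy() if 0 else cv2.copyMakeBorder(cv2.resize(w,(400,300)),0,100,0,0,0)])[:,:,::-1])
E
```

```text
{'clock': 3.8167, 'joints': [-0.658, 0.7356, 0.6554, 2.1714, 0.533, 0.3758, -0.4725], 'tcp_pos': [0.5267, -0.1659, 0.0372], 'orientation': [1.6897, 2.0082, -0.5295], 'contact_force': [-0.3647, 0.5748, 0.4704], 'grip_width': 0.0002}
[[-0.14   0.985  0.099]
 [ 0.808  0.171 -0.564]
 [-0.572  0.002 -0.82 ]]
[ 0.52526257 -0.16492724  0.03779926]
```

View pics/v2.png

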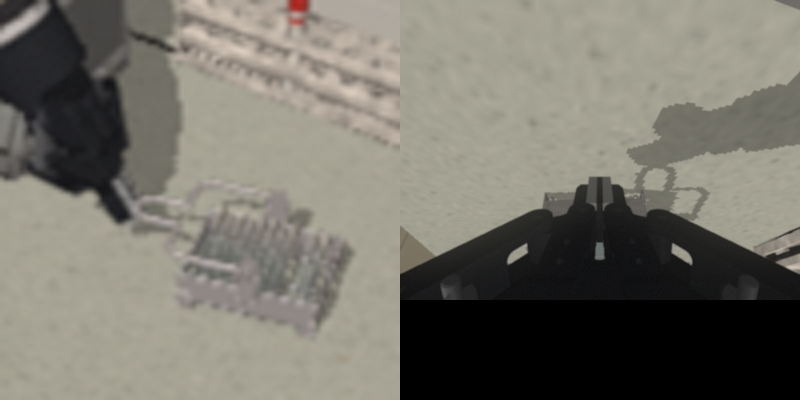

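Scene crop: the closed fingertips, at about (125,215) in the crop, sit under the eye's end. I'll start the lift.

Request:
send_rows:
  deltas:
    - [0,-0.02,-0.005,-0.03,0,0.003,0]
    - [0,-0.045,-0.01,-0.06,0,0.007,0]
    - [0,-0.07,-0.01,-0.088,0,0.011,0]
    - [0,-0.097,-0.01,-0.114,0,0.016,0]
    - [0,-0.125,-0.01,-0.14,0,0.022,0]
    - [0,-0.154,-0.01,-0.163,0,0.028,0]
    - [0,-0.185,-0.01,-0.184,0,0.035,0]
    - [0,-0.217,-0.01,-0.205,0,0.042,0]
    - [0,-0.249,-0.01,-0.225,0,0.05,0]
    - [0,-0.283,-0.01,-0.24,0,0.057,0]
    - [0,-0.318,-0.01,-0.255,0,0.064,0]
    - [0,-0.353,-0.01,-0.269,0,0.072,0]
    - [0,-0.39,-0.01,-0.278,0,0.079,0]
    - [0,-0.426,-0.01,-0.287,0,0.086,0]
    - [0,-0.462,-0.01,-0.295,0,0.094,0]
    - [0,-0.462,-0.01,-0.295,0,0.094,0]

```text
clock: 5.25
tcp_pos: [0.5307, -0.1991, 0.1146]
orientation: [1.86, 2.206, -0.291]
contact_force: [-0.1, -1.1, -0.0]
grip_width: -0.0
```

```bash
python3 - <<'E'
from h import *
st(); print(push(50,18)[0]); grab('scene','s3.png'); p=load('s3')['px']; 
rows([push(t,ph) for t,ph in [(50,18),(60,14),(70,10),(80,6),(88,3),(95,0),(99,-2)]])
cv2.imwrite('pics/v3.png',cv2.resize(p[220:320,320:420],(400,400),interpolation=cv2.INTER_CUBIC)[:,:,::-1])
E
```

```text
{'clock': 5.25, 'joints': [-0.2019, 0.4402, 0.3507, 2.0565, 0.2766, 0.5946, 0.0569], 'tcp_pos': [0.5307, -0.1991, 0.1146], 'orientation': [1.8598, 2.2058, -0.291], 'contact_force': [-0.1461, -1.1498, -0.0436], 'grip_width': -0.0}
[[-0.16   0.986  0.055]
 [ 0.937  0.169 -0.304]
 [-0.309  0.003 -0.951]]
[ 0.5305939  -0.19581762  0.11374932]
[0.015, 0.004, -0.005, 0.001, 0.0, -0.0]
[-0.09, 0.004, -0.043, 0.001, 0.022, -0.0]
[-0.199, 0.004, -0.063, 0.001, 0.045, -0.0]
[-0.309, 0.004, -0.064, 0.001, 0.067, -0.0]
[-0.395, 0.004, -0.05, 0.001, 0.083, -0.0]
[-0.468, 0.004, -0.029, 0.001, 0.1, -0.0]
[-0.509, 0.004, -0.014, 0.001, 0.111, -0.0]
```

View pics/v3.png

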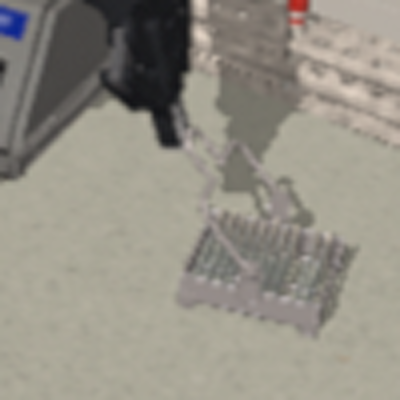

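The bail is now up at about 50°, resting on the fingertips, and the rack hasn't moved. I'll continue past upright.

Request:
send_rows:
  deltas:
    - [0,-0.03,0,-0.015,0,0.007,0]
    - [0,-0.06,0,-0.03,0,0.015,0]
    - [0,-0.09,0,-0.043,0,0.022,0]
    - [0,-0.126,0,-0.05,0,0.03,0]
    - [0,-0.162,0,-0.057,0,0.037,0]
    - [0,-0.199,0,-0.063,0,0.045,0]
    - [0,-0.236,0,-0.063,0,0.052,0]
    - [0,-0.272,0,-0.064,0,0.06,0]
    - [0,-0.309,0,-0.064,0,0.067,0]
    - [0,-0.338,0,-0.06,0,0.073,0]
    - [0,-0.367,0,-0.055,0,0.078,0]
    - [0,-0.395,0,-0.05,0,0.083,0]
    - [0,-0.42,0,-0.043,0,0.09,0]
    - [0,-0.445,0,-0.036,0,0.095,0]
    - [0,-0.468,0,-0.029,0,0.1,0]
    - [0,-0.49,0,-0.02,0,0.1,0]
    - [0,-0.5,0,-0.015,0,0.1,0]
    - [0,-0.5,0,-0.015,0,0.1,0]
    - [0,-0.5,0,-0.015,0,0.1,0]

```text
clock: 6.88
tcp_pos: [0.5426, -0.2656, 0.1374]
orientation: [-2.019, -2.406, 0.0]
contact_force: [0.6, 0.0, -0.1]
grip_width: -0.0002
```

Request:
send_rows:
  deltas:
    - [0,0.1,0,-0.1,0,0,0]
    - [0,0.2,0,-0.25,0,0,0]
    - [0,0.3,0,-0.45,0,0,0]
    - [0.5,0.4,0,-0.65,0,0,0]
    - [1,0.5,0,-0.8,0,0,0]
    - [1,0.5,0,-0.8,0,0,0]

```text
clock: 7.38
tcp_pos: [0.5323, -0.189, 0.2627]
orientation: [2.011, 2.406, 0.008]
contact_force: [0.3, -0.6, -0.3]
grip_width: 0.0352
```

```bash
python3 - <<'E'
from h import *
st(); grab('scene','s4.png'); p=load('s4')['px']; grab('top','t4.png'); t=load('t4')['px']
cv2.imwrite('pics/v4.png',np.hstack([cv2.resize(p[220:320,320:420],(400,400),interpolation=cv2.INTER_CUBIC),cv2.resize(t[195:275,360:440],(400,400),interpolation=cv2.INTER_CUBIC)])[:,:,::-1])
E
```

```text
{'clock': 7.3833, 'joints': [0.1137, 0.2718, 0.1438, 1.814, -0.0466, 1.051, 0.4536], 'tcp_pos': [0.5323, -0.189, 0.2627], 'orientation': [2.0105, 2.4058, 0.0081], 'contact_force': [0.2586, -0.6162, -0.2779], 'grip_width': 0.0352}
[[-0.178  0.984  0.008]
 [ 0.984  0.178 -0.   ]
 [-0.001  0.008 -1.   ]]
```

View pics/v4.png

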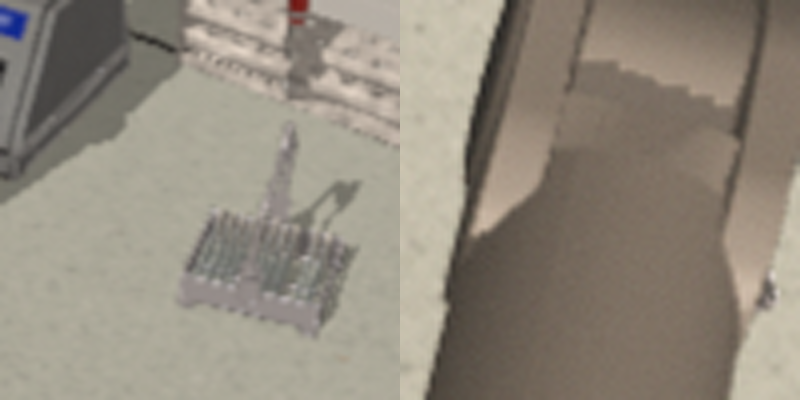

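```bash
python3 - <<'E'
from h import *
b=-d*.178+.984*up
e=piv+.095*b; print(e,proj(load('s4'),e),'seen 392.1,250.9 (centre of wire ~+0.5)')
rows([(piv+(.079+k)*b,ori(9.8,10.2)) for k in (.12,.05,0)])
E
```

```text
[ 0.5458747  -0.28435635  0.14148   ] [[393.4553732  252.32738421]] seen 392.1,250.9 (centre of wire ~+0.5)
[-0.753, -0.007, 0.099, 0.001, 0.057, 0.002]
[-0.67, -0.007, 0.558, 0.001, 0.057, 0.002]
[-0.61, -0.008, 0.886, 0.001, 0.057, 0.002]
```

Request:
send_rows:
  deltas:
    - [0.6,-0.2,0,0,0,0.02,0]
    - [0.6,-0.4,0,0.05,0,0.04,0]
    - [0.6,-0.6,0,0.08,0,0.057,0]
    - [0.6,-0.74,0,0.1,0,0.057,0]
    - [0.6,-0.74,0,0.1,0,0.057,0]
    - [0.6,-0.74,0,0.1,0,0.057,0]
    - [0.6,-0.74,0,0.1,0,0.057,0]

```text
clock: 8.07
tcp_pos: [0.5484, -0.3006, 0.2412]
orientation: [-1.927, -2.295, -0.173]
contact_force: [0.4, 0.4, -0.2]
grip_width: 0.0514
```

```bash
python3 - <<'E'
from h import *
b=-d*.178+.984*up
st();rows([(piv+(.079+k)*b,ori(9.8,10.2)) for k in (.05,0)])
E
```

```text
{'clock': 8.0667, 'joints': [0.3545, 0.4646, 0.1671, 1.6016, -0.2287, 1.207, 0.7777], 'tcp_pos': [0.5484, -0.3006, 0.2412], 'orientation': [-1.9269, -2.2954, -0.1726], 'contact_force': [0.4248, 0.4046, -0.1722], 'grip_width': 0.0514}
[[-0.17   0.985 -0.033]
 [ 0.969  0.173  0.177]
 [ 0.18  -0.002 -0.984]]
[-0.011, 0.003, 0.447, -0.001, -0.001, 0.001]
[-0.012, 0.004, 0.78, -0.001, -0.001, 0.001]
```

Request:
send_rows:
  squeeze: 40
  deltas:
    - [0.6,0,0,0.15,0,0,0]
    - [0.6,0,0,0.3,0,0,0]
    - [0.6,0,0,0.45,0,0,0]
    - [0.6,0,0,0.57,0,0,0]
    - [0.6,-0.01,0,0.67,0,0,0]
    - [0.6,-0.01,0,0.73,0,0,0]
    - [0.6,-0.01,0,0.77,0,0,0]
    - [0.6,-0.01,0,0.77,0,0,0]
    - [0.5,-0.01,0,0.77,0,0,0]
    - [0.4,-0.01,0,0.77,0,0,0]
    - [0.3,-0.01,0,0.77,0,0,0]
    - [0.2,-0.01,0,0.77,0,0,0]
    - [0.2,-0.01,0,0.77,0,0,0]
    - [0.2,-0.01,0,0.77,0,0,0]

```text
clock: 9.23
tcp_pos: [0.5457, -0.2835, 0.1297]
orientation: [-1.93, -2.298, -0.173]
contact_force: [-3.2, -0.7, 4.8]
grip_width: 0.0278
```

```bash
python3 - <<'E'
from h import *
st(); grab('scene','s5.png'); p=load('s5')['px']; grab('wrist','w5.png'); w=load('w5')['px']
cv2.imwrite('pics/v5.png',np.hstack([cv2.resize(p[220:320,320:420],(400,400),interpolation=cv2.INTER_CUBIC),cv2.copyMakeBorder(cv2.resize(w,(400,300)),0,100,0,0,0)])[:,:,::-1])
E
```

```text
{'clock': 9.2333, 'joints': [0.3522, 0.5615, 0.1385, 1.7239, -0.26, 0.9846, 0.8047], 'tcp_pos': [0.5457, -0.2835, 0.1297], 'orientation': [-1.9303, -2.2976, -0.1732], 'contact_force': [-3.1925, -0.6944, 4.8428], 'grip_width': 0.0278}
[[-0.17   0.985 -0.03 ]
 [ 0.969  0.172  0.175]
 [ 0.177  0.001 -0.984]]
```

View pics/v5.png

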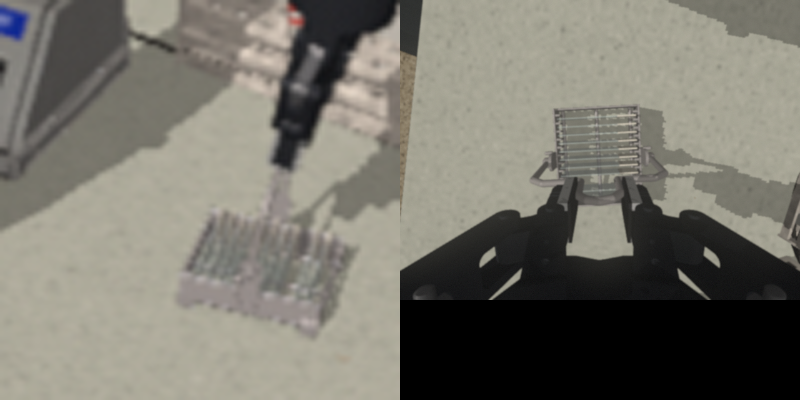

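Scene and wrist views: the fingers are on the eye legs, but the width reads 27.8 mm instead of 30, so the grip is probably too high, near the arch shoulder. I'll open, go 6 mm deeper and regrip.

Request:
send_rows:
  squeeze: 40
  deltas:
    - [0.5,0,0,0,0,0,0]
    - [0.5,0,0,0,0,0,0]
    - [0.5,0,0,0,0,0,0]
    - [0.5,0,0,0,0,0,0]

```text
clock: 9.67
tcp_pos: [0.5457, -0.2824, 0.1285]
orientation: [-1.928, -2.297, -0.173]
contact_force: [0.2, 0.9, 0.5]
grip_width: 0.0429
```

Request:
send_rows:
  deltas:
    - [0.5,0,0,0.02,0,0,0]
    - [0.5,0,0,0.04,0,0,0]
    - [0.5,0,0,0.04,0,0,0]
    - [0.5,0,0,0.04,0,0,0]

```text
clock: 10.0
tcp_pos: [0.5452, -0.2814, 0.1223]
orientation: [-1.928, -2.297, -0.173]
contact_force: [0.0, -0.1, -0.1]
grip_width: 0.0424
```

Request:
send_rows:
  deltas:
    - [0.42,0,0,0,0,0,0]
    - [0.38,0,0,0,0,0,0]
    - [0.36,0,0,0,0,0,0]
    - [0.34,0,0,0,0,0,0]
    - [0.32,0,0,0,0,0,0]
    - [0.3,0,0,0,0,0,0]
    - [0.3,0,0,0,0,0,0]
    - [0.3,0,0,0,0,0,0]

```text
clock: 10.67
tcp_pos: [0.545, -0.2821, 0.123]
orientation: [-1.929, -2.297, -0.172]
contact_force: [-3.5, -0.7, 5.0]
grip_width: 0.0283
```

Request:
send_rows:
  deltas:
    - [0.3,0.006,0,-0.033,0,0,0]
    - [0.3,0.012,0,-0.066,0,0,0]
    - [0.3,0.018,0,-0.1,0,0,0]
    - [0.3,0.024,0,-0.13,0,0,0]
    - [0.3,0.03,0,-0.165,0,0,0]
    - [0.3,0.035,0,-0.197,0,0,0]
    - [0.3,0.035,0,-0.197,0,0,0]
    - [0.3,0.035,0,-0.197,0,0,0]
    - [0.3,0.035,0,-0.197,0,0,0]
    - [0.3,0.035,0,-0.197,0,0,0]

```text
clock: 11.5
tcp_pos: [0.5452, -0.2816, 0.1524]
orientation: [-1.928, -2.297, -0.173]
contact_force: [-0.2, 0.1, -4.8]
grip_width: 0.0282
```

```bash
python3 - <<'E'
from h import *
st(); grab('scene','s6.png'); p=load('s6')['px']; grab('wrist','w6.png'); w=load('w6')['px']
cv2.imwrite('pics/v6.png',np.hstack([cv2.resize(p[205:305,320:420],(400,400),interpolation=cv2.INTER_CUBIC),cv2.copyMakeBorder(cv2.resize(w,(400,300)),0,100,0,0,0)])[:,:,::-1])
E
```

```text
{'clock': 11.5, 'joints': [0.3459, 0.5334, 0.1438, 1.7114, -0.2526, 1.026, 0.7928], 'tcp_pos': [0.5452, -0.2816, 0.1524], 'orientation': [-1.9283, -2.2967, -0.1729], 'contact_force': [-0.2391, 0.0825, -4.8222], 'grip_width': 0.0282}
[[-0.17   0.985 -0.031]
 [ 0.969  0.173  0.176]
 [ 0.179 -0.001 -0.984]]
```

View pics/v6.png

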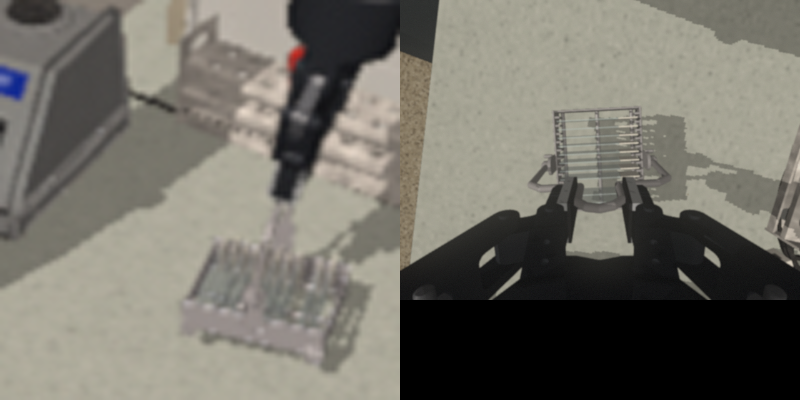

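Lifted cleanly: 4.8 N, rack level, eye arch between the fingers in the wrist view at about (320,333) full-res. Next I bring the bail vertical, raise the rack and carry it on the robot's side.

```bash
python3 - <<'E'
from h import *
z=load('w6'); o=r.get_obs(); R0=R.from_rotvec(o['orientation']); c,dd=ray(z,320,330)
c=R0.inv().apply(c-o['tcp_pos']);dd=R0.inv().apply(dd); print(c,c+dd*(-.0225-c[2])/dd[2])
rows([((.50,-.2816,.27),ori(9.8,0)),((.46,-.2816,.34),ori(9.8,0))])
E
```

```text
[ 6.59616144e-02 -6.13213667e-05 -1.31764805e-01] [ 0.00595835  0.00028404 -0.0225    ]
[0.191, -0.297, -0.762, -0.0, -0.057, 0.001]
[0.32, -0.56, -1.212, -0.0, -0.057, 0.001]
```

Request:
send_rows:
  deltas:
    - [0.3,0.02,-0.02,-0.05,0,-0.004,0]
    - [0.3,0.05,-0.06,-0.15,0,-0.01,0]
    - [0.3,0.08,-0.1,-0.27,0,-0.018,0]
    - [0.3,0.1,-0.15,-0.39,0,-0.026,0]
    - [0.3,0.13,-0.2,-0.51,0,-0.034,0]
    - [0.3,0.16,-0.25,-0.63,0,-0.042,0]
    - [0.3,0.19,-0.3,-0.76,0,-0.05,0]
    - [0.3,0.22,-0.36,-0.86,0,-0.057,0]
    - [0.3,0.25,-0.42,-0.94,0,-0.057,0]
    - [0.3,0.27,-0.48,-0.98,0,-0.057,0]
    - [0.3,0.28,-0.52,-1,0,-0.057,0]
    - [0.3,0.28,-0.54,-1,0,-0.057,0]
    - [0.3,0.28,-0.54,-1,0,-0.057,0]

```text
clock: 12.68
tcp_pos: [0.462, -0.2816, 0.3074]
orientation: [-2.021, -2.404, 0.0]
contact_force: [-0.3, 0.4, -4.4]
grip_width: 0.0282
```

```bash
python3 - <<'E'
from h import *
st()
rows([((.46,-.14,.34),ori(9.8)),((.455,0,.34),ori(9.8)),((.455,.10,.34),ori(9.8))])
E
```

```text
{'clock': 12.6833, 'joints': [0.2437, 0.196, 0.2203, 1.8085, -0.0467, 1.143, 0.6522], 'tcp_pos': [0.462, -0.2816, 0.3074], 'orientation': [-2.0207, -2.4043, 0.0005], 'contact_force': [-0.3491, 0.4223, -4.4027], 'grip_width': 0.0282}
[[-0.172  0.985 -0.001]
 [ 0.985  0.172  0.   ]
 [ 0.001 -0.001 -1.   ]]
[0.932, 0.149, -0.217, -0.0, -0.0, 0.001]
[1.857, 0.277, -0.217, -0.0, -0.0, 0.001]
[2.514, 0.391, -0.216, -0.0, -0.0, 0.001]
```

Request:
send_rows:
  deltas:
    - [0.3,0.03,0.005,-0.04,0,0,0]
    - [0.3,0.09,0.015,-0.09,0,0,0]
    - [0.3,0.18,0.03,-0.15,0,0,0]
    - [0.3,0.29,0.05,-0.22,0,0,0]
    - [0.3,0.41,0.065,-0.22,0,0,0]
    - [0.3,0.53,0.085,-0.22,0,0,0]
    - [0.3,0.65,0.105,-0.22,0,0,0]
    - [0.3,0.77,0.123,-0.22,0,0,0]
    - [0.3,0.88,0.14,-0.22,0,0,0]
    - [0.3,1,0.155,-0.22,0,0,0]

```text
clock: 13.52
tcp_pos: [0.4603, -0.1278, 0.3412]
orientation: [2.019, 2.407, 0.0]
contact_force: [0.3, 0.2, -5.2]
grip_width: 0.0278
```

Request:
send_rows:
  deltas:
    - [0.3,0.12,0.018,0,0,0,0]
    - [0.3,0.24,0.036,0,0,0,0]
    - [0.3,0.36,0.053,0,0,0,0]
    - [0.3,0.48,0.07,0,0,0,0]
    - [0.3,0.6,0.088,0,0,0,0]
    - [0.3,0.7,0.1,0,0,0,0]
    - [0.3,0.8,0.115,0,0,0,0]
    - [0.3,0.88,0.125,0,0,0,0]
    - [0.3,0.95,0.13,0,0,0,0]
    - [0.3,1,0.14,0,0,0,0]
    - [0.3,1,0.14,0,0,0,0]
    - [0.3,1,0.14,0,0,0,0]

```text
clock: 14.52
tcp_pos: [0.4548, 0.0219, 0.341]
orientation: [2.019, 2.407, -0.0]
contact_force: [0.6, -0.0, -4.5]
grip_width: 0.0287
```

```bash
python3 - <<'E'
from h import *
st(); grab('wrist','w7.png'); z=load('w7')
print(proj(z,[[.5405,.256,.212],[.559,.252,.19],[.641,.238,.26]]))
rows([((.455,.09,.34),ori(9.8)),((.42,.14,.34),ori(9.8))])
E
```

```text
{'clock': 14.5167, 'joints': [-0.1215, 0.0236, -0.0651, 1.9191, 0.0019, 1.1989, -0.0126], 'tcp_pos': [0.4548, 0.0219, 0.341], 'orientation': [2.0191, 2.4066, -0.0003], 'contact_force': [0.5795, -0.0318, -4.5086], 'grip_width': 0.0287}
[[-0.174  0.985  0.   ]
 [ 0.985  0.174 -0.   ]
 [-0.    -0.    -1.   ]]
[[ 548.77457277 -154.88920059]
 [ 555.17670918 -114.52733776]
 [ 810.67802912 -133.90092   ]]
[0.451, 0.08, 0.006, -0.0, 0.0, 0.001]
[0.82, -0.092, 0.006, -0.0, 0.0, 0.001]
```

Request:
send_rows:
  deltas:
    - [0.3,0.04,0.007,0,0,0,0]
    - [0.3,0.12,0.021,0,0,0,0]
    - [0.3,0.24,0.043,0,0,0,0]
    - [0.3,0.36,0.065,0,0,0,0]
    - [0.3,0.48,0.087,0,0,0,0]
    - [0.3,0.58,0.105,0,0,0,0]
    - [0.3,0.66,0.12,0,0,0,0]
    - [0.3,0.7,0.127,0,0,0,0]
    - [0.3,0.72,0.13,0,0,0,0]
    - [0.3,0.72,0.13,0,0,0,0]
    - [0.3,0.72,0.13,0,0,0,0]

```text
clock: 15.48
tcp_pos: [0.4554, 0.1306, 0.3408]
orientation: [2.021, 2.405, -0.001]
contact_force: [-0.3, -0.7, -5.0]
grip_width: 0.0281
```

```bash
python3 - <<'E'
from h import *
st(); grab('wrist','w8.png'); z=load('w8')
print(proj(z,[[.5405,.256,.212],[.559,.252,.19],[.641,.238,.26]]))
p=z['px']
a=cv2.resize(p[0:300,340:640],(600,600)) 
b=cv2.resize(p[270:350,270:370],(200,160),interpolation=cv2.INTER_CUBIC)
cv2.imwrite('pics/v8.png',np.hstack([a,cv2.copyMakeBorder(b,0,440,0,0,0)])[:,:,::-1])
E
```

```text
{'clock': 15.4833, 'joints': [-0.2475, 0.0634, -0.1717, 1.8778, 0.0121, 1.2017, -0.2505], 'tcp_pos': [0.4554, 0.1306, 0.3408], 'orientation': [2.0213, 2.4047, -0.0009], 'contact_force': [-0.3232, -0.738, -5.0213], 'grip_width': 0.0281}
[[-0.172  0.985 -0.   ]
 [ 0.985  0.172 -0.001]
 [-0.001 -0.    -1.   ]]
[[490.05715052  58.00721248]
 [500.9747557   75.28296   ]
 [705.28429416 114.53245282]]
```

View pics/v8.png

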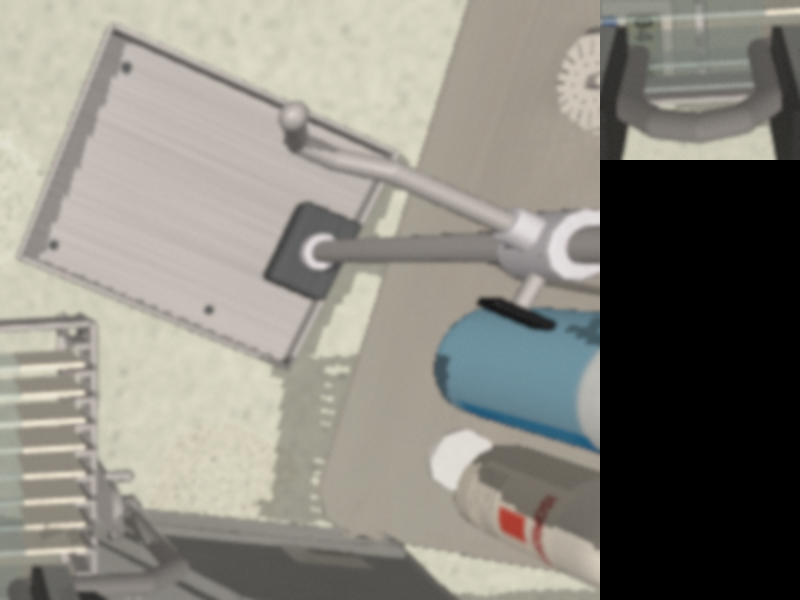

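The wrist view shows the hook clearly: tip top at full-res (487.5,57.5), seat start at about (491,75), collar at (600,115), plus the tray corners. The eye's arch wire centre is at about (318,332). Now I'll combine the views.

```bash
python3 - <<'E'
from h import *
z=load('w8');C=lambda u,v:(340+u/2-.25,v/2-.25)
a,b=load('top1'),load('scene1')
print('tip w+top',tri(z,C(295,113),a,(182.6,235.1)),'w+scene',tri(z,C(295,113),b,(241.6,182.6)))
t=[onz(z,*C(*p),.014) for p in [(110,28),(395,155),(285,362),(20,255)]]; print(np.round(t,4))
F=(t[0]+t[3])/2;B=(t[1]+t[2])/2;y=np.arctan2(*(B-F)[[1,0]]);print('yaw',y,np.linalg.norm(B-F),np.linalg.norm(t[0]-t[3]),'origin',F+(B-F)*.4, )
pb=onz(z,*C(320,251),.018);print('post',pb,pb-.085*np.array([np.cos(y),np.sin(y),0]))
for h in(.19,.20,.21): print(h,'seat start',onz(z,*C(299,152),h).round(4),'seat end',onz(z,*C(345,160),h).round(4),'tip',onz(z,*C(295,113),h+.024).round(4))
print('collar', [onz(z,*C(515,228),h).round(4) for h in(.20,.21,.22)])
o=r.get_obs();R0=R.from_rotvec(o['orientation'])
for v in(324,332,340):
  c,dd=ray(z,318.5,v);c=R0.inv().apply(c-o['tcp_pos']);dd=R0.inv().apply(dd)
  print('eye',v,[(c+dd*(k-c[2])/dd[2]).round(4).tolist() for k in(-.0125,-.019)])
E
```

```text
tip w+top (array([0.54501977, 0.25956104, 0.19355646]), np.float64(0.002782033229743877)) w+scene (array([0.53736125, 0.2567048 , 0.21371047]), np.float64(0.0013708312204730353))
[[0.5024 0.3261 0.014 ]
 [0.6705 0.2921 0.014 ]
 [0.6429 0.1722 0.014 ]
 [0.4778 0.2048 0.014 ]]
yaw -0.19746166217468583 0.16987548605345998 0.1238231460637043 origin [0.55675866 0.25210429 0.014     ]
post [0.64303304 0.23577916 0.018     ] [0.55968478 0.25245454 0.018     ]
0.19 seat start [0.5513 0.2504 0.19  ] seat end [0.5674 0.2506 0.19  ] tip [0.5378 0.2562 0.214 ]
0.2 seat start [0.5475 0.2484 0.2   ] seat end [0.563  0.2487 0.2   ] tip [0.5342 0.2539 0.224 ]
0.21 seat start [0.5437 0.2465 0.21  ] seat end [0.5586 0.2467 0.21  ] tip [0.5305 0.2515 0.234 ]
collar [array([0.6253, 0.238 , 0.2   ]), array([0.6187, 0.2365, 0.21  ]), array([0.612 , 0.2349, 0.22  ])]
eye 324 [[0.003, -0.0002, -0.0125], [0.0064, -0.0002, -0.019]]
eye 332 [[-0.0, -0.0002, -0.0125], [0.0036, -0.0002, -0.019]]
eye 340 [[-0.0031, -0.0002, -0.0125], [0.0007, -0.0002, -0.019]]
```

Estimates: seat at about (.5585,.252), stand yaw −0.195, seat height about 0.187. The eye sits about 3 mm toward tool +x. I'll rotate the rack in line with the hook, then go to a point 90 mm in front of it.

Request:
send_rows:
  deltas:
    - [0.3,0,0,0,0,0,-0.01]
    - [0.3,0,0,0,0,0,-0.03]
    - [0.3,0,0,0,0,0,-0.055]
    - [0.3,0,0,0,0,0,-0.08]
    - [0.3,0,0,0,0,0,-0.105]
    - [0.3,0,0,0,0,0,-0.13]
    - [0.3,0,0,0,0,0,-0.155]
    - [0.3,0,0,0,0,0,-0.18]
    - [0.3,0,0,0,0,0,-0.205]
    - [0.3,0,0,0,0,0,-0.23]
    - [0.3,0,0,0,0,0,-0.255]
    - [0.3,0,0,0,0,0,-0.28]
    - [0.3,0,0,0,0,0,-0.305]
    - [0.3,0,0,0,0,0,-0.33]
    - [0.3,0,0,0,0,0,-0.355]
    - [0.3,0,0,0,0,0,-0.375]
    - [0.3,0,0,0,0,0,-0.383]
    - [0.3,0,0,0,0,0,-0.383]
    - [0.3,0,0,0,0,0,-0.383]

```text
clock: 17.12
tcp_pos: [0.4554, 0.1308, 0.3409]
orientation: [-0.307, -3.127, 0.0]
contact_force: [0.6, -0.5, -5.1]
grip_width: 0.0281
```

```bash
cat >> h.py <<'E'
S0=np.array([.5585,.252,0]); sx=np.array([np.cos(-.195),np.sin(-.195),0])
def hk(x,z): return S0+sx*(x+.0025)+up*z, ori(78.8)
E
python3 - <<'E'
from h import *
st(); rows([hk(-.09,.34),hk(-.09,.216)])
E
```

```text
{'clock': 17.1167, 'joints': [-0.2024, 0.0661, -0.2194, 1.8752, 0.0156, 1.2021, 0.948], 'tcp_pos': [0.4554, 0.1308, 0.3409], 'orientation': [-0.3072, -3.1265, 0.0003], 'contact_force': [0.6496, -0.4522, -5.1223], 'grip_width': 0.0281}
[[-0.981  0.195 -0.   ]
 [ 0.195  0.981 -0.   ]
 [-0.    -0.    -1.   ]]
[0.066, 0.926, 0.006, -0.0, 0.0, -0.0]
[0.066, 0.926, 0.832, -0.0, 0.0, -0.0]
```

Request:
send_rows:
  deltas:
    - [0.3,0,0.04,0,0,0,0]
    - [0.3,0.01,0.12,0,0,0,0]
    - [0.3,0.02,0.23,0,0,0,0]
    - [0.3,0.04,0.35,0,0,0,0]
    - [0.3,0.05,0.47,0,0,0,0]
    - [0.3,0.06,0.59,0,0,0,0]
    - [0.3,0.066,0.71,0,0,0,0]
    - [0.3,0.066,0.81,0,0,0,0]
    - [0.3,0.066,0.88,0,0,0,0]
    - [0.3,0.066,0.926,0.03,0,0,0]
    - [0.3,0.066,0.926,0.1,0,0,0]
    - [0.3,0.066,0.926,0.2,0,0,0]
    - [0.3,0.066,0.926,0.31,0,0,0]
    - [0.3,0.066,0.926,0.42,0,0,0]
    - [0.3,0.066,0.926,0.53,0,0,0]
    - [0.3,0.066,0.926,0.64,0,0,0]
    - [0.3,0.066,0.926,0.74,0,0,0]
    - [0.3,0.066,0.926,0.8,0,0,0]
    - [0.3,0.066,0.926,0.832,0,0,0]
    - [0.3,0.066,0.926,0.832,0,0,0]

```text
clock: 18.78
tcp_pos: [0.4718, 0.2687, 0.2148]
orientation: [-0.305, -3.125, 0.003]
contact_force: [0.2, 0.2, -4.9]
grip_width: 0.0282
```

```bash
python3 - <<'E'
from h import *
o=st(); rows([hk(-.045,.216),hk(-.03,.216),hk(0,.216)])
e=np.array(o['tcp_pos'])+[0,0,.019]-.003*sx; grab('scene','s9.png'); z=load('s9'); print('eye exp',e,proj(z,[e,[.5385,.2565,.2125],hk(-.0025,.19)[0]]))
p=z['px'][140:260,200:320]
cv2.imwrite('pics/v9.png',cv2.resize(p,(600,600),interpolation=cv2.INTER_CUBIC)[:,:,::-1])
E
```

```text
{'clock': 18.7833, 'joints': [-0.3807, 0.3104, -0.3053, 1.8832, 0.1118, 0.9668, 0.6404], 'tcp_pos': [0.4718, 0.2687, 0.2148], 'orientation': [-0.3046, -3.1251, 0.0026], 'contact_force': [0.2104, 0.1798, -4.9307], 'grip_width': 0.0282}
[[-0.981  0.193 -0.002]
 [ 0.193  0.981 -0.001]
 [ 0.002 -0.002 -1.   ]]
[-0.305, 0.003, -0.008, -0.001, -0.0, 0.0]
[-0.405, 0.002, -0.009, -0.001, -0.0, 0.0]
[-0.605, 0.002, -0.009, -0.001, -0.0, 0.0]
eye exp [0.4688753  0.269285   0.23381649] [[223.11302488 183.34873544]
 [242.13486073 182.79514526]
 [247.96090436 187.30200616]]
```

View pics/v9.png

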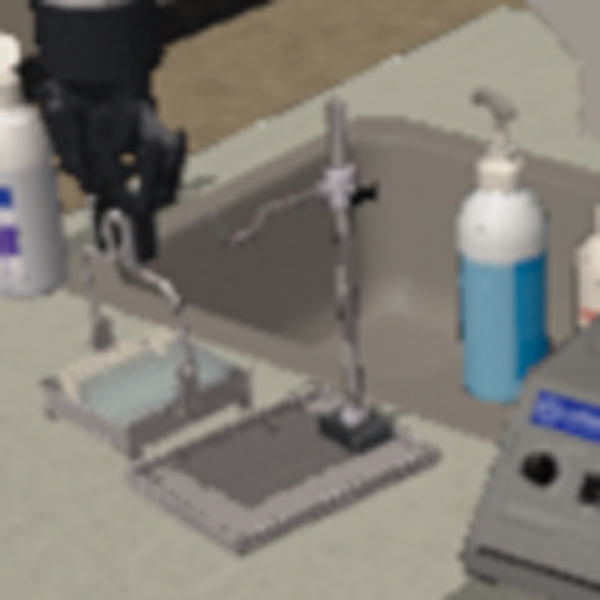

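The scene crop shows the rack hanging level, with the eye at (222.9,182.5) against a predicted (223.1,183.3). I'll advance slowly over the hook and watch the force.

Request:
send_rows:
  deltas:
    - [0.3,-0.03,0,-0.005,0,0,0]
    - [0.3,-0.08,0,-0.008,0,0,0]
    - [0.3,-0.14,0,-0.008,0,0,0]
    - [0.3,-0.2,0,-0.008,0,0,0]
    - [0.3,-0.26,0,-0.008,0,0,0]
    - [0.3,-0.31,0,-0.008,0,0,0]
    - [0.3,-0.35,0,-0.008,0,0,0]
    - [0.3,-0.38,0,-0.008,0,0,0]
    - [0.3,-0.41,0,-0.008,0,0,0]
    - [0.3,-0.43,0,-0.008,0,0,0]
    - [0.3,-0.45,0,-0.008,0,0,0]
    - [0.3,-0.47,0,-0.008,0,0,0]

```text
clock: 19.83
tcp_pos: [0.5415, 0.2563, 0.2172]
orientation: [-0.303, -3.127, 0.0]
contact_force: [0.2, -0.1, -4.9]
grip_width: 0.0285
```

Request:
send_rows:
  deltas:
    - [0.3,-0.02,0,0,0,0,0]
    - [0.3,-0.04,0,0,0,0,0]
    - [0.3,-0.06,0,0,0,0,0]
    - [0.3,-0.08,0,0,0,0,0]
    - [0.3,-0.1,0,0,0,0,0]
    - [0.3,-0.12,0,0,0,0,0]
    - [0.3,-0.135,0,0,0,0,0]
    - [0.3,-0.135,0,0,0,0,0]
    - [0.3,-0.135,0,0,0,0,0]

```text
clock: 20.58
tcp_pos: [0.5614, 0.2522, 0.2172]
orientation: [-0.304, -3.127, -0.0]
contact_force: [-0.7, 0.3, -6.1]
grip_width: 0.0281
```

```bash
python3 - <<'E'
from h import *
o=st(); rows([hk(0,.216)])
z=[grab('top','t10.png'),grab('wrist','w10.png')]
Z=load('t10'); print(proj(Z,[np.array(o['tcp_pos'])+[0,0,.02]]))
E
```

```text
{'clock': 20.5833, 'joints': [-0.3206, 0.4187, -0.2673, 1.7152, 0.1259, 1.0246, 0.7455], 'tcp_pos': [0.5614, 0.2522, 0.2172], 'orientation': [-0.3039, -3.1267, -0.0], 'contact_force': [-0.7013, 0.3014, -6.0656], 'grip_width': 0.0281}
[[-0.981  0.193 -0.   ]
 [ 0.193  0.981  0.   ]
 [ 0.    -0.    -1.   ]]
[0.002, -0.005, 0.008, -0.0, -0.0, 0.001]
[[180.62186669 225.12691022]]
```

Request:
send_rows:
  deltas:
    - [0.3,0,0,0.02,0,0,0]
    - [0.3,0,0,0.04,0,0,0]
    - [0.3,0,0,0.06,0,0,0]
    - [0.3,0,0,0.08,0,0,0]
    - [0.3,0,0,0.1,0,0,0]
    - [0.3,0,0,0.115,0,0,0]
    - [0.3,0,0,0.13,0,0,0]
    - [0.3,0,0,0.14,0,0,0]
    - [0.3,0,0,0.15,0,0,0]
    - [0.3,0,0,0.155,0,0,0]
    - [0.3,0,0,0.16,0,0,0]

```text
clock: 21.6
tcp_pos: [0.5614, 0.2523, 0.1933]
orientation: [0.304, 3.127, 0.0]
contact_force: [-0.4, -0.3, -5.1]
grip_width: 0.0285
```

Request:
send_rows:
  deltas:
    - [0.3,0,0,0.004,0,0,0]
    - [0.3,0,0,0.008,0,0,0]
    - [0.3,0,0,0.012,0,0,0]
    - [0.3,0,0,0.016,0,0,0]
    - [0.3,0,0,0.02,0,0,0]
    - [0.3,0,0,0.024,0,0,0]
    - [0.3,0,0,0.028,0,0,0]
    - [0.3,0,0,0.032,0,0,0]

```text
clock: 22.27
tcp_pos: [0.5614, 0.2523, 0.1884]
orientation: [0.304, 3.127, 0.0]
contact_force: [1.0, 0.6, -4.5]
grip_width: 0.0282
```

Request:
send_rows:
  deltas:
    - [0.3,0,0,0.004,0,0,0]
    - [0.3,0,0,0.008,0,0,0]
    - [0.3,0,0,0.012,0,0,0]
    - [0.3,0,0,0.016,0,0,0]
    - [0.3,0,0,0.02,0,0,0]

```text
clock: 22.68
tcp_pos: [0.5614, 0.2523, 0.1854]
orientation: [0.304, 3.127, 0.0]
contact_force: [0.7, 0.6, -4.9]
grip_width: 0.0282
```

Request:
send_rows:
  deltas:
    - [0.3,0,0,0.004,0,0,0]
    - [0.3,0,0,0.008,0,0,0]
    - [0.3,0,0,0.012,0,0,0]
    - [0.3,0,0,0.016,0,0,0]
    - [0.3,0,0,0.02,0,0,0]

```text
clock: 23.1
tcp_pos: [0.5614, 0.2523, 0.1824]
orientation: [-0.304, -3.127, 0.0]
contact_force: [-0.6, -1.0, -4.3]
grip_width: 0.0279
```

Request:
send_rows:
  deltas:
    - [0.3,0,0,0.004,0,0,0]
    - [0.3,0,0,0.008,0,0,0]
    - [0.3,0,0,0.012,0,0,0]
    - [0.3,0,0,0.012,0,0,0]

```text
clock: 23.43
tcp_pos: [0.5613, 0.2522, 0.1805]
orientation: [-0.304, -3.127, 0.0]
contact_force: [-0.6, -0.5, -4.8]
grip_width: 0.0281
```

Request:
send_rows:
  deltas:
    - [0.3,0,0,0.003,0,0,0]
    - [0.3,0,0,0.006,0,0,0]
    - [0.3,0,0,0.01,0,0,0]
    - [0.3,0,0,0.01,0,0,0]

```text
clock: 23.77
tcp_pos: [0.5613, 0.2522, 0.179]
orientation: [-0.304, -3.127, 0.0]
contact_force: [0.2, -0.2, -4.4]
grip_width: 0.028
```

Request:
send_rows:
  deltas:
    - [0.3,0,0,0.003,0,0,0]
    - [0.3,0,0,0.006,0,0,0]
    - [0.3,0,0,0.01,0,0,0]
    - [0.3,0,0,0.01,0,0,0]

```text
clock: 24.1
tcp_pos: [0.5613, 0.2522, 0.1775]
orientation: [-0.304, -3.127, 0.0]
contact_force: [-0.3, 0.4, -4.5]
grip_width: 0.0277
```

Request:
send_rows:
  deltas:
    - [0.3,0,0,0.003,0,0,0]
    - [0.3,0,0,0.006,0,0,0]
    - [0.3,0,0,0.01,0,0,0]
    - [0.3,0,0,0.01,0,0,0]

```text
clock: 24.43
tcp_pos: [0.5613, 0.2523, 0.176]
orientation: [-0.303, -3.127, 0.0]
contact_force: [0.4, -0.2, -4.5]
grip_width: 0.0278
```

Request:
send_rows:
  deltas:
    - [0.3,0,0,0.003,0,0,0]
    - [0.3,0,0,0.006,0,0,0]
    - [0.3,0,0,0.006,0,0,0]

```text
clock: 24.68
tcp_pos: [0.5614, 0.2523, 0.1753]
orientation: [0.304, 3.127, 0.0]
contact_force: [0.1, -0.6, -3.3]
grip_width: 0.0282
```

Request:
send_rows:
  deltas:
    - [0.3,0,0,0.002,0,0,0]
    - [0.3,0,0,0.003,0,0,0]
    - [0.3,0,0,0.003,0,0,0]

```text
clock: 24.93
tcp_pos: [0.5615, 0.2524, 0.1751]
orientation: [0.304, 3.127, 0.0]
contact_force: [0.1, -0.4, -2.2]
grip_width: 0.028
```

Request:
send_rows:
  deltas:
    - [0.3,0,0,0.002,0,0,0]
    - [0.3,0,0,0.004,0,0,0]
    - [0.3,0,0,0.004,0,0,0]

```text
clock: 25.18
tcp_pos: [0.5616, 0.2525, 0.1748]
orientation: [0.304, 3.126, 0.001]
contact_force: [-2.2, -1.1, 3.4]
grip_width: 0.0284
```

```bash
python3 - <<'E'
from h import *
st(); grab('wrist','w11.png')
E
```

```text
{'clock': 25.1833, 'joints': [-0.3264, 0.4631, -0.2616, 1.7535, 0.1434, 0.9429, 0.7311], 'tcp_pos': [0.5616, 0.2525, 0.1748], 'orientation': [0.3036, 3.1263, 0.0006], 'contact_force': [-2.213, -1.0788, 3.3623], 'grip_width': 0.0284}
[[-0.981  0.192  0.001]
 [ 0.192  0.981  0.   ]
 [-0.001  0.    -1.   ]]
```

Request:
send_rows:
  deltas:
    - [0.3,0,0,-0.002,0,0,0]
    - [0.3,0,0,-0.002,0,0,0]
    - [0.3,0,0,-0.002,0,0,0]

```text
clock: 25.48
tcp_pos: [0.5615, 0.2524, 0.1748]
orientation: [0.304, 3.126, 0.001]
contact_force: [-1.8, -0.9, 3.6]
grip_width: 0.0285
```

Request:
send_rows:
  deltas:
    - [0.3,0,0,-0.003,0,0,0]
    - [0.3,0,0,-0.003,0,0,0]
    - [0.3,0,0,-0.003,0,0,0]

```text
clock: 25.73
tcp_pos: [0.5615, 0.2524, 0.175]
orientation: [0.304, 3.127, 0.0]
contact_force: [-0.4, -0.2, 0.7]
grip_width: 0.028
```

Request:
send_rows:
  deltas:
    - [0.34,0,0,0,0,0,0]
    - [0.36,0,0,0,0,0,0]
    - [0.4,0,0,0,0,0,0]
    - [0.45,0,0,0,0,0,0]
    - [0.5,0,0,0,0,0,0]
    - [0.55,0,0,0,0,0,0]
    - [0.55,0,0,0,0,0,0]
    - [0.55,0,0,0,0,0,0]
    - [0.55,0,0,0,0,0,0]

```text
clock: 26.48
tcp_pos: [0.5614, 0.2523, 0.175]
orientation: [0.304, 3.127, 0.0]
contact_force: [-0.3, 0.2, -0.3]
grip_width: 0.0471
```

```bash
python3 - <<'E'
from h import *
st(); grab('wrist','w12.png'); grab('scene','s12.png')
a=load('w11')['px'].astype(int);b=load('w12')['px'].astype(int)
# eye between the fingers: did it shift on release?
s=np.s_[280:350,285:355]
print(cv2.phaseCorrelate(a[s].mean(2).astype(np.float32),b[s].mean(2).astype(np.float32)))
E
```

```text
{'clock': 26.4833, 'joints': [-0.3263, 0.4629, -0.2616, 1.7534, 0.1431, 0.9438, 0.7314], 'tcp_pos': [0.5614, 0.2523, 0.175], 'orientation': [0.3037, 3.1269, 0.0001], 'contact_force': [-0.3368, 0.2376, -0.3382], 'grip_width': 0.0471}
[[-0.981  0.192  0.   ]
 [ 0.192  0.981  0.   ]
 [-0.     0.    -1.   ]]
((0.3524201567469376, 0.3107204150433063), 0.572026307752103)
```

Released: the wrist force is about zero, and the eye shifted by less than 1 px. I'll retreat straight up.

Request:
send_rows:
  deltas:
    - [0.55,0,0,-0.02,0,0,0]
    - [0.55,0,0,-0.05,0,0,0]
    - [0.55,0,0,-0.1,0,0,0]
    - [0.55,0,0,-0.17,0,0,0]
    - [0.55,0,0,-0.26,0,0,0]
    - [0.55,0,0,-0.36,0,0,0]
    - [0.55,0,0,-0.46,0,0,0]
    - [0.55,0,0,-0.58,0,0,0]
    - [0.55,0,0,-0.7,0,0,0]
    - [0.55,0,0,-0.85,0,0,0]
    - [0.55,0,0,-1,0,0,0]
    - [0.55,0,0,-1,0,0,0]
    - [0.55,0,0,-1,0,0,0]

```text
clock: 27.67
tcp_pos: [0.562, 0.2528, 0.3276]
orientation: [0.303, 3.123, 0.004]
contact_force: [-0.6, -0.7, -0.0]
grip_width: 0.0468
```

Request:
send_rows:
  deltas:
    - [0.55,0.1,0,-0.05,0,0,0]
    - [0.55,0.3,0,-0.05,0,0,0]
    - [0.55,0.5,0,-0.05,0,0,0]
    - [0.55,0.7,0,-0.05,0,0,0]
    - [0.55,0.7,0,-0.05,0,0,0]
    - [0.55,0.7,0,-0.05,0,0,0]
    - [0.55,0.7,0,-0.05,0,0,0]
    - [0.55,0.7,0,-0.05,0,0,0]
    - [0.55,0.7,0,-0.05,0,0,0]
    - [0.55,0.7,0,-0.05,0,0,0]

```text
clock: 28.5
tcp_pos: [0.4591, 0.272, 0.3321]
orientation: [-0.306, -3.126, 0.0]
contact_force: [0.1, 0.8, 0.1]
grip_width: 0.0469
```

```bash
python3 - <<'E'
from h import *
st(); grab('scene','s13.png'); a=load('s12');b=load('s13')
from time import sleep
grab('scene','s14.png'); c=load('s14')
s=np.s_[175:240,215:290]
g=lambda z:z['px'][s].mean(2)
print('motion s13-s14',np.abs(g(b)-g(c)).max())
# predicted vs seen: eye and tray landmarks; rack body shift since release (rows below the gripper)
q=np.s_[205:235,215:285]
print(cv2.phaseCorrelate(a['px'][q].mean(2).astype(np.float32),b['px'][q].mean(2).astype(np.float32)))
bg=load('scene1')['px'].astype(int); d_=np.abs(b['px'].astype(int)-bg).sum(2)>60
n,l,stt,cc=cv2.connectedComponentsWithStats(d_[150:260,200:310].astype(np.uint8))
print([(x+[200,150,0,0,0]).tolist() for x in stt[1:] if x[4]>25])
e=np.array([.5585,.252,.1935]); y=ori(78.8).as_matrix()[:,1]
print('eye,rack corners pred',proj(b,[e]+[e-[0,0,.143]+i*.051*sx+j*.043*y for i in(-1,1) for j in(-1,1)]).round(1).tolist())
E
```

```text
{'clock': 28.5, 'joints': [-0.3719, 0.1875, -0.3228, 1.7601, 0.0632, 1.2047, 0.6638], 'tcp_pos': [0.4591, 0.272, 0.3321], 'orientation': [-0.3056, -3.1262, 0.0004], 'contact_force': [0.1107, 0.7916, 0.1168], 'grip_width': 0.0469}
[[-0.981  0.194 -0.001]
 [ 0.194  0.981 -0.   ]
 [ 0.    -0.    -1.   ]]
motion s13-s14 30.666666666666657
((-0.5886482338868788, 0.19114805946837166), 0.9154470660068371)
[[200, 150, 7, 28, 145], [217, 150, 9, 9, 51], [291, 164, 15, 56, 597], [212, 173, 35, 14, 154], [200, 179, 5, 23, 67], [266, 180, 5, 21, 61], [247, 185, 12, 18, 44], [239, 190, 8, 11, 32], [250, 208, 9, 6, 29], [242, 216, 58, 44, 1121]]
eye,rack corners pred [[247.9, 186.3], [247.1, 234.3], [231.8, 225.1], [270.9, 223.6], [255.5, 215.0]]
```

Request:
send_rows:
  deltas:
    - [0.55,0,0,0,0,0,0]
    - [0.55,0,0,0,0,0,0]
    - [0.55,0,0,0,0,0,0]
    - [0.55,0,0,0,0,0,0]
    - [0.55,0,0,0,0,0,0]
    - [0.55,0,0,0,0,0,0]
    - [0.55,0,0,0,0,0,0]
    - [0.55,0,0,0,0,0,0]
    - [0.55,0,0,0,0,0,0]
    - [0.55,0,0,0,0,0,0]
    - [0.55,0,0,0,0,0,0]
    - [0.55,0,0,0,0,0,0]

```text
clock: 29.6
tcp_pos: [0.4583, 0.2724, 0.3325]
orientation: [-0.304, -3.127, -0.0]
contact_force: [-0.2, -0.1, 0.2]
grip_width: 0.0468
```

```bash
python3 - <<'E'
from h import *
grab('scene','s15.png'); grab('scene','s16.png'); grab('top','t15.png')
a,b,c,r0=load('s15'),load('s16'),load('s9'),load('s12')
s=np.s_[175:240,212:290]; D=np.abs(a['px'][s].astype(int)-b['px'][s]).max(2); print('motion',D.max(),(D>15).sum())
T=c['px'][203:232,206:252]
m=cv2.matchTemplate(a['px'][190:260,200:310],T,cv2.TM_CCOEFF_NORMED); _,v,_,loc=cv2.minMaxLoc(m); print(v,'shift',loc[0]+200-206,loc[1]+190-203)
e0=np.array([.4689,.2693,.2338-.12]); e1=np.array([.5585,.252,.1935-.12]); print('pred shift',np.diff(proj(a,[e0,e1]),axis=0), 'per +10mm sx',np.diff(proj(a,[e1,e1+.01*sx]),axis=0),'per +10mm z',np.diff(proj(a,[e1,e1+[0,0,.01]]),axis=0))
t0,t1=load('top1')['px'].astype(int),load('t15')['px'].astype(int)
for n,(y,x) in dict(timer=(np.s_[270:305],np.s_[285:325]),cup=(np.s_[240:272],np.s_[462:496]),carton=(np.s_[180:235],np.s_[470:535])).items(): print(n,np.abs(t0[y,x]-t1[y,x]).mean().round(2))
E
```

```text
motion 7 0
0.7129768133163452 shift 22 2
pred shift [[23.48399173  1.15624143]] per +10mm sx [[ 2.33777079 -1.00372611]] per +10mm z [[-0.24124181 -2.57323145]]
timer 12.98
cup 5.65
carton 5.47
```

```bash
python3 - <<'E'
from h import *
t0,t1=load('scene1')['px'],load('s16')['px']
for n,q in dict(timer=np.s_[262:292,272:312],cup=np.s_[285:328,415:450],carton=np.s_[270:315,440:502]).items(): print(n,cv2.phaseCorrelate(t0[q].mean(2).astype(np.float32),t1[q].mean(2).astype(np.float32)))
print(r.hand_in())
E
```

```text
timer ((-0.05361789832112862, -0.1735084249579284), 0.508898154894511)
cup ((0.008109565536535968, 0.5257636723758736), 1.004281305089409)
carton ((0.021094372446913923, 0.479706564517997), 1.0026440766122606)
the job is handed in; nothing more can be done
None
```

The rack is hanging by its bail eye on the drain stand's hook, and I handed the job in at about 30 s; no verdict was reported. I swung the bail up with the shut fingertips until it leaned on its stop. I then pinched the eye legs and carried the rack past the mixer on the robot's side. Last, I lowered it about half a millimetre at a time until the hook carried it, and let go.

**Checks that agreed**
- **Lowering:** the net push on the tool reached about 3.6 N, so the hook bore roughly 8.5 N at most, against its 15 N limit. I backed off to about 5.5 N before opening the fingers.
- **Release:** the wrist force was about zero, and the eye moved less than 1 px in the wrist view.
- **Stillness:** two late scene pictures showed no motion of the rack.
- **Timer, cup and carton:** all three were unmoved to within about half a pixel in the scene view.

**Less certain**
- **Grip width:** the gripper read about 28 mm on legs that should be 30 mm wide. A deeper regrip gave the same reading, and the grip held.
- **Eye position:** a coarse picture match put the rack about 1.5 px, or up to 6 mm, nearer the robot than planned. The gripper position put the eye within about 3 mm of the seat's middle. Both are inside the 12 mm limit.
- **Top-view timer check:** a plain image difference at the timer came out high, probably from the arm's shadow. The scene view showed it had not moved.
- **Final tilt:** I had used all 12 picture views, so I did not look at the final hang. I last saw the rack level just before it went over the hook.

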